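Slide the disc case up the draining ramp

TASK

Two rinsed white plastic boxes stand on the granite counter, one at the foot of each lane of the low two-lane metal draining ramp. Push the wide flat disc case (the one with the round raised lid) up its lane until it rests squarely against the stop bar at the top of the ramp, and leave it lying there. Slide it rather than lifting it, and leave the narrow blade box in the other lane where it is.

Things in the scene. Friction and masses are not known exactly. Their poses are not given: they have to be found in the camera images.
- disc_case: Wide flat white plastic case, about 0.3 kg, 85 mm long (x), 100 wide (y), 34 high, with a round disc 74 mm across on top (5 high) and on that a hub 24 across (6 high). Origin: centre of underside. Starts flat on the counter, its uphill face 10 to 25 mm before the ramp foot, in line with either lane, x within 7 degrees of uphill. Friction holds it on the slope when let go.
- ramp: Fixed bare-metal two-lane ramp on the counter. Origin: middle of its foot edge, counter height; x level and uphill, y left across the lanes, z up. The deck starts flush with the counter at x = 0 and rises at 8 degrees. Lanes centred at y = +74 and -74 mm, 141 wide; rails 8 wide, 12 high between and beside them, from 12 mm past the foot to the stop bar.
- stop (a point): Middle of the bottom edge of the stop bar's downhill face, on the deck, 135 mm up the slope from the ramp's foot edge; axes as the ramp's. The dark steel bar crosses both lanes, 22 mm high above the deck, 12 thick. A case resting against it has its origin 42 mm before this point (ramp x) and 6 mm lower.
- blade_box: Narrow closed box of the same white plastic, to be left alone, 85 mm long (x), 56 wide (y), 46 high, with a straight bar 60 mm long, 12 wide and 8 high along its top. Origin: centre of its underside. It starts on the counter in front of the other lane.
Mind the look-alikes: they are no part of the job. Leave any orange or pink look-alike of the disc_case alone.

How it is judged:
At the end, for the whole second after the job is handed in: The disc case lies flat on the ramp (tilted at most 13 degrees from level) with its uphill face within 10 mm of the stop bar, square to it within 10 degrees and at rest, and the blade box is within 20 mm of where it started (x of disc_case in the frame of ramp between 0.082 and 0.1 m and z of disc_case in the frame of ramp between 0.005 and 0.021 m and angle between the y axis of disc_case and the y axis of ramp, either way round below 0.1745 rad and angle between disc_case's own z axis and vertical below 0.2269 rad and linear speed of disc_case below 0.01 m/s and distance of blade_box from where it was at the start of the episode below 0.02 m); the robot touches nothing.
It fails at once if the disc case is lifted (its underside centre more than 45 mm above the counter) (height (world z) of disc_case above 0.045 m).
It fails at once if the blade box is moved by more than 20 mm (distance of blade_box from where it was at the start of the episode above 0.02 m).
It also fails if it takes over 35 s, if anything falls off the work surface, if the arm or the gripper's body presses on something with over 40 N, if the wrist force passes 120 N, or if a joint passes its speed limit or range.

ROBOT

A 6-joint arm with a two-finger parallel gripper is mounted at the origin on the work surface. World frame = base frame: x ahead of the robot, y to its left, z up, the work surface at z = 0. Lengths are in m, angles in rad, forces in N, time in s.
With the tool pointing down it reaches from about 0.3 to 0.875 m from the base axis. Payload 6.4 kg.
Tool frame: the origin (TCP) lies midway between the tips of the shut fingers; the grasp point (between the pads) lies 19 mm behind it (ctrl.tcp_to_grasp is the distance from the TCP to the grasp point, in m); z points along the fingers, y is the direction in which the jaws open and shut (so a half turn about z gives the same grasp; the last joint's range is limited). The gripper opens to 85 mm and grips with 20 to 120 N. Pads are 22 mm wide; open, the fingers measure 114 mm over their backs; the gripper's body (76 mm by 85 mm) begins 54 mm behind the grasp point. The pads swing forward as they close: fully open they stand 13 mm farther back than shut.
Start: joints at [1.02, 0.181, 1.607, -0, 1.354, -0.206], TCP at [0.194, 0.541, 0.231] pointing down, gripper open.
Joint ranges: [-2.99, 2.99], [-0.89, 2.07], [0.3, 2.58], [-1.14, 4.28], [0, 2.63], [-3.12, 3.12]. Speed limits (rad/s): [2.57, 2.57, 3.01, 3.14, 3.14, 3.14].

INTERFACE

Orientations are given as a unit quaternion [w, x, y, z].
In Python, from bench import monitor, imaging, order, spotter, ctrl gives the robot as it stands.
- The arm moves only by the shell command python3 -m pendant 'ROWS'. ROWS is JSON, a list that holds one entry, the list of rows, each a list of 5 numbers: the shift along the world's x, y, z in mm, then the turn about the world's z in degrees, then the finger opening in mm, from 0 to 85.4. A call has 1 to 8 rows; each row shifts and turns the commanded pose from where the row before left it; what a row does not reach is not made up. A row lasts 1/8 s, in which the tool goes at most 62.5 mm and 10.7 degrees, less where a joint would pass 70% of its speed; a pose out of reach is approached as far as the arm can. A call with a gripper value outside its range is refused whole. The fingers move at their own pace and stop on an object; the grip force is fixed at half the most. Time passes only in rows, so rows that do not move let the fingers close. It gives the time, the measured TCP pose, the force and the opening at its end, in the units of the state.
- monitor.get_obs(): the state, without advancing time (a new reading comes with each control period).
- imaging.camera(name): name is "scene" or "side" or "wrist"; returns a dict with "img" (384x512x3 uint8, red, green, blue), "vfov" (degrees; the focal length in pixels is half the picture's height over the tangent of half this angle, whatever the lens; pixels are square), "cx", "cy" (the principal point, pixels), "distortion" ([k1, k2, p1, p2, k3] as OpenCV has them; the pictures are not rectified), "origin" and "orientation" of the camera in the world. Camera axes: x right, y down, z forward; pixel columns grow to the right and rows downward; lengths in m; the calibration is good to about 2 mm. A picture is of the moment at which its call begins. There is no depth.
- order.hand_in(): hands the job in, once; it reports no verdict.
Trained networks look in the newest picture that a camera, given by its name, has taken for a name from the list of things; names that differ only in an ending like _2 or _b are one class to them, and where a whole thing is asked for, a point or a joint stands for the part that bears it (a point fixed in the world has none). Each returns a list of dicts, best first, with "confidence" (0 to 1); they miss things now and then, are a little off and sometimes report something else, mostly with a low value. They report only what shows in the picture. A call takes as long as a camera call. They do not tell look-alikes from the thing itself.
- spotter.recognise(camera, thing): "at" ([x, y, z] in m, in the coordinates of the camera as it stood for that picture, good to about 4 mm: the middle of the surface that is visible of it).
- spotter.tip_of(camera, thing): "at" ([x, y, z] in m, in the coordinates of the camera as it stood for that picture, good to about 4 mm: a listed point, or the origin of a listed thing).
The state is a dict: "time_s": time; "q": joint angles; "dq": joint speeds; "joint_efforts": joint torques, N m; "eef_pos": TCP position; "eef_rot": TCP orientation; "wrist_force": force on the tool from outside, world axes, zero at the start; "torque": the same for the moment, N m; "opening": opening from 0.0 (shut) to 1.0 (fully open).
Only numpy, scipy, OpenCV 4.12 (cv2) and the standard library are available. Lean on these libraries where they do the work, as an engineer would, in place of code of your own. Each camera call takes 0.05 s, during which the arm holds its last target. There are 200 camera calls.

## Working session

There is one attempt and no reset: what is moved stays moved. The work goes in short steps, Python scripts to look and compute and a shell command to move; the robot and the scene stay as the last step left them, time stands still between calls to the robot, and variables do not carry over. Pictures are saved under pics/ and viewed, about 8 in all and at most 12, crops included, and the job is handed in when it is done.

```bash
mkdir -p pics
cat > h.py <<'E'
import numpy as np, cv2
from scipy.spatial.transform import Rotation as R
from bench import monitor, imaging, order, spotter, ctrl
def rot(o):
    o=np.array(o)
    return o if o.shape==(3,3) else R.from_quat(np.r_[o[1:],o[0]]).as_matrix()
def toworld(c,p): return rot(c["orientation"])@np.array(p)+np.array(c["origin"])
def K(c):
    f=192/np.tan(np.radians(c["vfov"])/2); return np.array([[f,0,c["cx"]],[0,f,c["cy"]],[0,0,1]])
def proj(c,P):
    P=(np.atleast_2d(P)-np.array(c["origin"]))@rot(c["orientation"])
    return cv2.projectPoints(P,np.zeros(3),np.zeros(3),K(c),np.array(c["distortion"]))[0][:,0]
def pix2w(c,uv,z):
    n=cv2.undistortPoints(np.array(uv,float).reshape(-1,1,2),K(c),np.array(c["distortion"]))[:,0]
    d=np.c_[n,np.ones(len(n))]@rot(c["orientation"]).T; o=np.array(c["origin"])
    return o+d*((z-o[2])/d[:,2])[:,None]
E
python3 - <<'E'
from h import *
np.set_printoptions(precision=4,suppress=True)
ims=[]
for n in ["scene","side","wrist"]:
    c=imaging.camera(n); ims.append(c["img"]); print(n,np.array(c["origin"]))
    for t in ["disc_case","blade_box","ramp","stop"]:
        for f in (spotter.recognise,spotter.tip_of):
            for d in f(n,t)[:3]:
                w=toworld(c,d["at"]); print(t,f.__name__,round(d["confidence"],2),w,proj(c,w)[0].round())
for n,i in zip("abc",ims): cv2.imwrite(f"pics/{n}.png",i[...,::-1])
cv2.imwrite("pics/ab.png",cv2.resize(np.hstack(ims[:2]),(800,300))[...,::-1])
o=monitor.get_obs();print(o["eef_pos"],o["eef_rot"],o["time_s"])
E
```

```text
scene [ 0.9244 -0.6107  0.6705]
disc_case call 0.89 [ 0.4813 -0.1012  0.0323] [228. 215.]
disc_case call 0.79 [ 0.3122 -0.2323  0.033 ] [136. 219.]
disc_case call 0.84 [ 0.4677 -0.0879 -0.0023] [228. 220.]
disc_case call 0.79 [ 0.2979 -0.2184 -0.0038] [140. 225.]
disc_case call 0.59 [0.3441 0.0624 0.0057] [225. 169.]
blade_box call 0.87 [0.4983 0.0394 0.0472] [267. 180.]
blade_box call 0.21 [ 0.6149 -0.0531  0.0101] [288. 231.]
blade_box call 0.7 [0.4879 0.0591 0.0032] [268. 188.]
ramp call 0.66 [ 0.6166 -0.0524  0.0118] [289. 231.]
ramp call 0.86 [ 0.5343 -0.0208 -0.0016] [266. 214.]
stop call 0.84 [ 0.6166 -0.0561  0.0144] [288. 231.]
stop call 0.69 [ 0.4825 -0.1006  0.0332] [229. 214.]
stop call 0.67 [ 0.6642 -0.0375  0.0166] [310. 234.]
side [ 0.4637 -0.7006  0.6421]
disc_case call 0.71 [0.3472 0.0418 0.0365] [200. 196.]
disc_case call 0.67 [ 0.3003 -0.2416  0.0354] [166. 289.]
disc_case call 0.59 [ 0.466 -0.113  0.033] [248. 239.]
disc_case call 0.96 [ 0.2947 -0.2275 -0.0009] [167. 294.]
disc_case call 0.64 [0.3427 0.0619 0.0032] [200. 201.]
disc_case call 0.61 [ 0.4646 -0.0939  0.0011] [248. 243.]
blade_box call 0.75 [0.4891 0.0349 0.041 ] [256. 195.]
blade_box call 0.91 [ 0.4882  0.057  -0.0045] [255. 203.]
blade_box call 0.51 [ 0.4654 -0.0914  0.0006] [248. 242.]
ramp call 0.9 [ 0.6115 -0.0625  0.0129] [309. 228.]
ramp call 0.59 [ 0.5376 -0.0238 -0.0004] [276. 222.]
stop call 0.79 [ 0.6097 -0.0626  0.0153] [308. 227.]
stop call 0.63 [ 0.6663 -0.0379  0.0218] [330. 217.]
wrist [0.1192 0.5675 0.374 ]
[0.1943 0.5412 0.2313] [ 0.      0.1715  0.9852 -0.    ] 1.35
```

View pics/a.png

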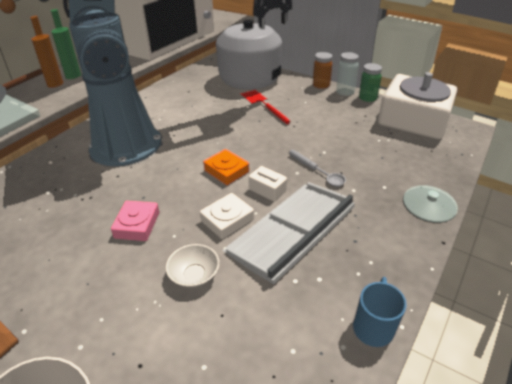

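View pics/b.png

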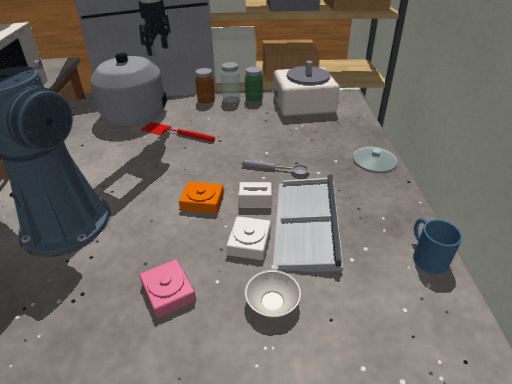

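Disc-case candidates are white at scene (228,215) / side (248,240), orange at (226,167) / (201,198) and pink at (136,219) / (167,290). The white one with the round lid, at the foot of the right lane, fits. The blade box is at (268,182). Next I'll overlay fitted models on one enlarged crop to confirm.

```bash
cat > fit.py <<'E'
from h import *
def fr(o,yaw,p):
    p=np.array(p,float); c,s=np.cos(yaw),np.sin(yaw)
    return np.c_[o[0]+c*p[:,0]-s*p[:,1],o[1]+s*p[:,0]+c*p[:,1],p[:,2]]
ro=np.array([.536,-.022]); st=np.array([.665,-.038]); ry=np.arctan2(*(st-ro)[::-1]); 
C8,S8=np.cos(np.radians(8)),np.sin(np.radians(8))
L=.135
ramp=[[0,-.152,0],[0,.152,0],[L*C8,.152,L*S8],[L*C8,-.152,L*S8],[0,-.152,0]]
mid=[[0.012,0,.0137],[L*C8,0,.0137+.0165]]
def box(l,w,h): return [[sx*l/2,sy*w/2,z] for z in(0,h) for sx,sy in((-1,-1),(-1,1),(1,1),(1,-1),(-1,-1))]
E
cat > ov.py <<'E'
from fit import *
import sys
def draw(n,boxes,ro,ry,out,x0,y0,w,h,s=5):
    c=imaging.camera(n); im=cv2.resize(c["img"][y0:y0+h,x0:x0+w],None,fx=s,fy=s,interpolation=cv2.INTER_CUBIC)[...,::-1].copy()
    def pl(P,col): cv2.polylines(im,[(((proj(c,P)+.5-[x0,y0])*s)).round().astype(int)],False,col,1)
    pl(fr(ro,ry,ramp),(0,0,255)); pl(fr(ro,ry,mid),(0,0,255))
    for o,y,l,w_,h_ in boxes: pl(fr(o,y,box(l,w_,h_)),(0,160,0))
    cv2.imwrite(out,im)
E
python3 - <<'E'
from ov import *
print(np.degrees(ry))
B=[((.465,-.091),ry,.085,.1,.034),((.488,.058),ry,.085,.056,.046)]
draw("side",B,ro,ry,"pics/o1.png",220,165,130,115,6)
draw("scene",B,ro,ry,"pics/o2.png",190,155,170,128,4)
E
```

```text
-7.0703448201575965
```

View pics/o1.png

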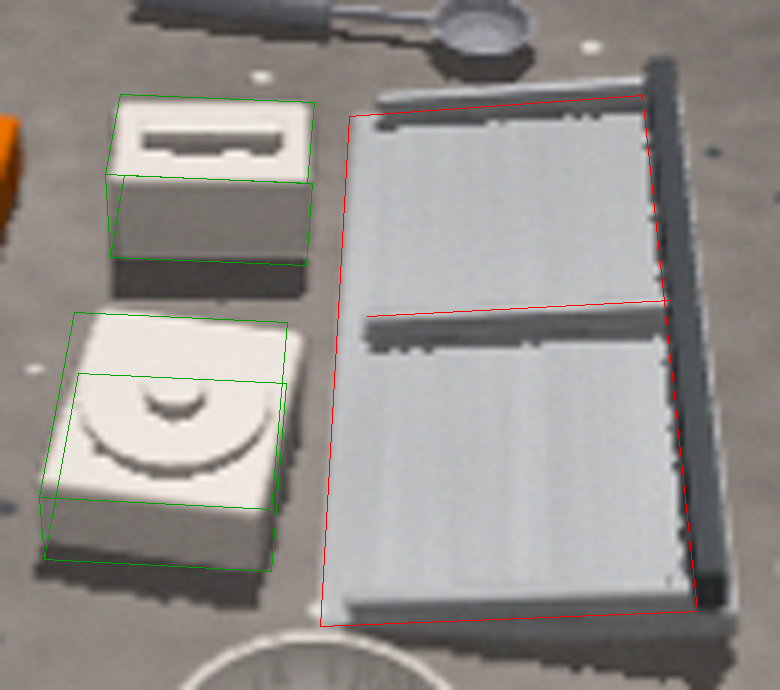

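View pics/o2.png

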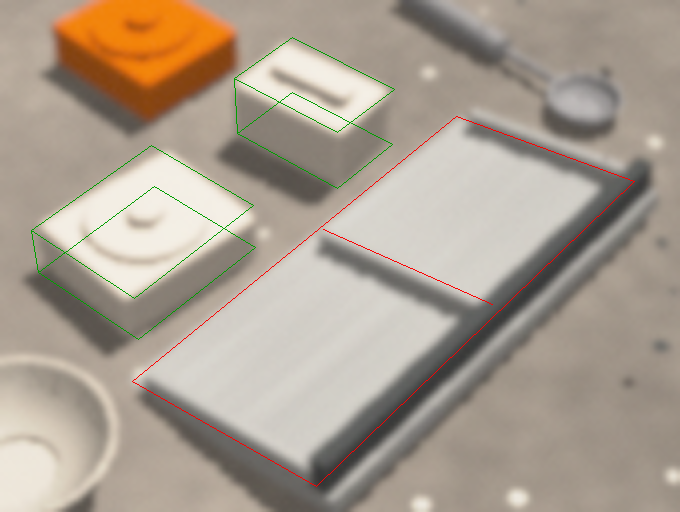

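Run:
```python
from fit import *
np.set_printoptions(precision=4,suppress=True)
def an(c,uv,z):
    P=pix2w(c,uv,z)[:,:2]; m=P.mean(0)
    # order: TL,TR,BR,BL (uphill = TR,BR in side)
    u=(P[1]+P[2]-P[0]-P[3])/2; v=(P[0]+P[1]-P[2]-P[3])/2
    print(m,np.linalg.norm(u),np.linalg.norm(v),np.degrees(np.arctan2(u[1],u[0])),np.degrees(np.arctan2(-v[0],v[1])))
    d=m-ro; print(' ramp rel',d@[np.cos(ry),np.sin(ry)],d@[-np.sin(ry),np.cos(ry)])
c=imaging.camera("side")
an(c,np.array([[97,308],[303,335],[265,512],[40,492]])/6+[220,165]-.5,.034)
an(c,np.array([[119,98],[314,103],[309,184],[105,177]])/6+[220,165]-.5,.046)
P=pix2w(c,np.array([[350,122],[316,618]])/6+[220,165]-.5,0);print("foot",P, P.mean(0),np.linalg.norm(P[0]-P[1]),np.degrees(np.arctan2(-(P[0]-P[1])[0],(P[0]-P[1])[1])))
c=imaging.camera("scene")
an(c,np.array([[165,150],[256,212],[133,298],[31,232]])/4+[190,155]-.5,.034)
P=pix2w(c,np.array([[455,118],[135,380]])/4+[190,155]-.5,0);print("foot",P, P.mean(0),np.linalg.norm(P[0]-P[1]),np.degrees(np.arctan2(-(P[0]-P[1])[0],(P[0]-P[1])[1])))
o=monitor.get_obs();print(R.from_quat(np.roll(o["eef_rot"],-1)).as_matrix())
```

```text
[ 0.4683 -0.0922] 0.08301506692899271 0.09768417513996765 -11.930644569657515 -12.302228632653343
 ramp rel -0.0585322598058164 -0.07804388931621355
[0.488  0.0563] 0.08545712015263125 0.05536402780258438 -6.048229377465756 -6.62625694519255
 ramp rel -0.05728319137442732 0.071781073216975
foot [[ 0.5546  0.1242  0.    ]
 [ 0.5161 -0.1689  0.    ]] [ 0.5354 -0.0223  0.    ] 0.2956490563217272 -7.498034527851217
[ 0.469 -0.092] 0.08207304816679012 0.10046402203766981 -8.921514453874574 -11.086165245881967
 ramp rel -0.05789532081920555 -0.07775606515006174
foot [[ 0.555   0.1265  0.    ]
 [ 0.5184 -0.1711  0.    ]] [ 0.5367 -0.0223  0.    ] 0.2998608193168439 -7.011567886410482
[[-0.9411  0.338  -0.    ]
 [ 0.338   0.9411  0.    ]
 [ 0.      0.     -1.    ]]
```

Crop confirms it: the white case with the round lid is in the right lane at about (0.4685, −0.092), yaw −11.5°. The ramp yaw is −7°, both views agree on it, and the sizes match. I'll push with the fingers part open, which gives two contacts across the lane and squares the case.

```bash
python3 -m pendant '[[[15,-48,0,1,60],[15,-48,0,1,60],[15,-48,0,1,60],[15,-48,0,1,60],[15,-48,0,1,60],[15,-48,0,1,60],[15,-48,0,1,60],[15,-48,0,1,60]]]'; python3 -m pendant '[[[15,-48,0,1,60],[15,-48,0,1,60],[15,-48,0,1,60],[15,-48,0,1,60],[15,-48,0,0.7,60],[0,0,0,0,60]]]'
```

```text
time_s: 2.55
eef_pos: [0.3147, 0.1558, 0.2316]
eef_rot: [0.001, 0.102, 0.995, 0.0]
wrist_force: [0.9, 0.8, -0.1]
opening: 0.704
time_s: 3.3
eef_pos: [0.3899, -0.0856, 0.2315]
eef_rot: [0.0, 0.064, 0.998, -0.0]
wrist_force: [0.2, 0.6, -0.2]
opening: 0.705
```

```bash
python3 -m pendant '[[[0,5,-45,0,60],[0,0,-45,0,60],[0,0,-45,0,60],[0,0,-45,0,60],[0,0,-25,0,60],[0,0,-16,0,60],[0,0,0,0,60]]]'
python3 - <<'E'
from ov import *
B=[((.4685,-.092),np.radians(-11.5),.085,.1,.034)]
draw("side",B,ro,ry,"pics/o3.png",190,150,160,120,5)
E
```

```text
time_s: 4.18
eef_pos: [0.3881, -0.0763, 0.0095]
eef_rot: [-0.001, 0.061, 0.998, 0.001]
wrist_force: [-0.1, -0.2, 0.7]
opening: 0.703
```

View pics/o3.png

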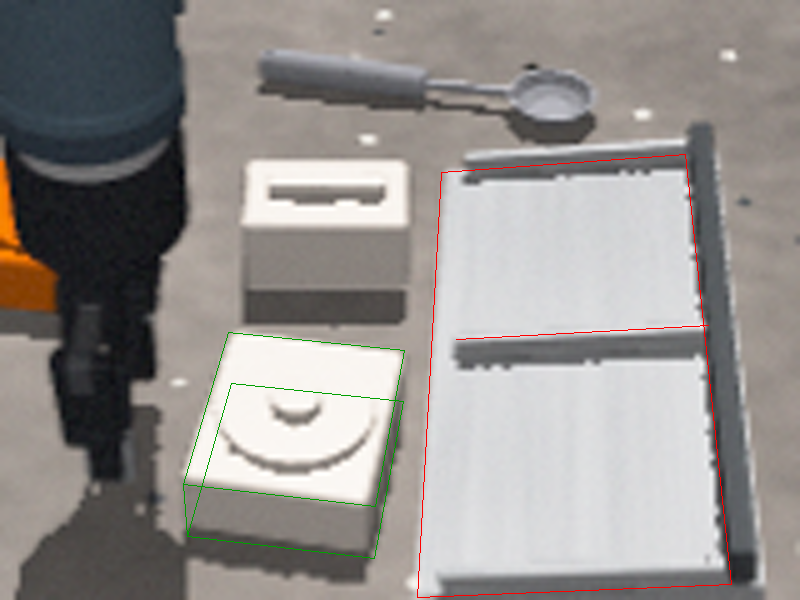

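```bash
python3 -m pendant '[[[12,-5,0,0,60],[12,-2,0,0,60],[12,-1.5,0,0,60],[12,-1.5,0,0,60],[12,-1.5,0,0,60],[12,-1.5,0,0,60],[12,-1.5,0,0,60],[12,-1.5,0,0,60]]]'; python3 -m pendant '[[[12,-1.5,1,0,60],[12,-1.5,1,0,60],[12,-1.5,1,0,60],[0,0,0,0,60]]]';python3 - <<'E'
from ov import *
draw("side",[],ro,ry,"pics/o4.png",190,150,160,120,5)
o=monitor.get_obs();d=np.array(o["eef_pos"][:2])-ro; print(d@[np.cos(ry),np.sin(ry)],d@[-np.sin(ry),np.cos(ry)])
E
```

```text
time_s: 5.22
eef_pos: [0.4862, -0.0939, 0.0102]
eef_rot: [0.0, 0.062, 0.998, 0.0]
wrist_force: [-1.7, 0.4, 0.4]
opening: 0.701
time_s: 5.72
eef_pos: [0.5231, -0.0989, 0.0139]
eef_rot: [0.001, 0.061, 0.998, -0.0]
wrist_force: [0.2, 0.6, 0.5]
opening: 0.697
-0.004131072609698876 -0.07773589808407097
```

View pics/o4.png

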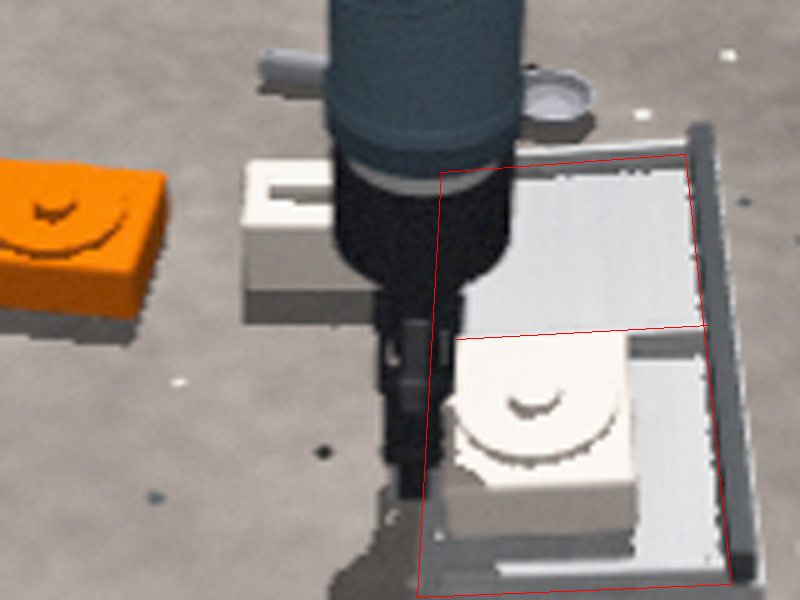

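The case is on the right lane, squared, with its uphill face about 40 mm short of the bar and the blade box untouched. I'll continue, slowing near the bar.

```bash
python3 -m pendant '[[[10,-1.2,1.4,0,60],[10,-1.2,1.4,0,60],[9,-1.1,1.2,0,60],[5,-0.6,0.6,0,60],[0,0,0,0,60]]]'; python3 -m pendant '[[[2,-0.2,0.2,0,60],[2,-0.2,0.2,0,60]]]'; python3 -m pendant '[[[1.5,-0.2,0.2,0,60],[1.5,-0.2,0.2,0,60]]]'
```

```text
time_s: 6.4
eef_pos: [0.5561, -0.1026, 0.0181]
eef_rot: [0.001, 0.061, 0.998, -0.0]
wrist_force: [0.2, 0.3, 0.2]
opening: 0.707
time_s: 6.65
eef_pos: [0.5584, -0.1026, 0.0182]
eef_rot: [-0.001, 0.062, 0.998, 0.0]
wrist_force: [-5.7, 0.8, 4.1]
opening: 0.702
time_s: 6.9
eef_pos: [0.5605, -0.1028, 0.0184]
eef_rot: [-0.002, 0.061, 0.998, 0.0]
wrist_force: [-10.9, 1.0, 8.1]
opening: 0.706
```

Run:
```python
from ov import *
ax=np.array([np.cos(ry),np.sin(ry)]); ay=np.array([-ax[1],ax[0]])
o=ro+.0917*ax-.077*ay
def bx(n,out,*a):
    draw(n,[],ro,ry,out,*a)
bx("side","pics/o5.png",255,175,110,110,5); bx("scene","pics/o6.png",220,170,110,110,5)
cv2.imwrite("pics/o56.png",cv2.resize(np.hstack([cv2.imread("pics/o5.png"),cv2.imread("pics/o6.png")]),(800,400)))
```

```text
(no output)
```

View pics/o56.png

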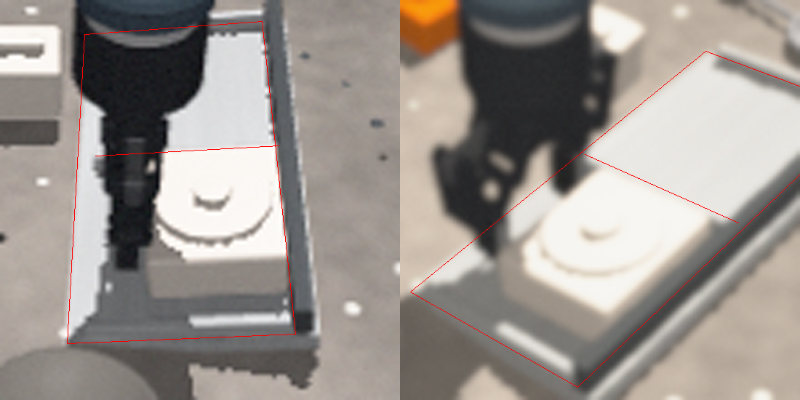

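Both views show the case against the bar and square, and the force is rising as contact with the bar would make it. I'll back off, lift clear and check.

```bash
python3 -m pendant '[[[-5,0.6,0,0,60],[-15,1.8,0,0,60],[-25,3,0,0,60],[0,0,30,0,60],[0,0,50,0,60],[-20,50,50,0,60],[-20,50,50,0,60],[0,0,0,0,60]]]'
python3 - <<'E'
from ov import *
np.set_printoptions(precision=4,suppress=True)
ax=np.array([np.cos(ry),np.sin(ry)]); ay=np.array([-ax[1],ax[0]])
for n in("side","scene"):
    c=imaging.camera(n)
    for t in("disc_case","blade_box","stop"):
        for d in spotter.tip_of(n,t)[:3]:
            w=toworld(c,d["at"]); e=w[:2]-ro; print(n,t,round(d["confidence"],2),w,"ramp",e@ax,e@ay)
import ov
t=np.radians(8)
def tb(l,w,h,x,y):  # box in ramp frame tilted by 8deg
    P=np.array(box(l,w,h)); return np.c_[x+P[:,0]*C8-P[:,2]*S8,y+P[:,1],x*np.tan(t)+P[:,0]*S8+P[:,2]*C8]
ov.mid=mid; ov.box_=box
ims=[]
for n,x0,y0 in(("side",255,175),("scene",220,170)):
    c=imaging.camera(n); s=5; im=cv2.resize(c["img"][y0:y0+110,x0:x0+80],None,fx=s,fy=s,interpolation=cv2.INTER_CUBIC)[...,::-1].copy()
    for P,col in((ramp,(0,0,255)),(tb(.085,.1,.034,.0917,-.077),(0,160,0))):
        cv2.polylines(im,[(((proj(c,fr(ro,ry,P))+.5-[x0,y0])*s)).round().astype(int)],False,col,1)
    ims.append(im)
cv2.imwrite("pics/o7.png",np.hstack(ims))
E
```

```text
time_s: 8.0
eef_pos: [0.4851, -0.0111, 0.1877]
eef_rot: [0.004, 0.06, 0.998, -0.001]
wrist_force: [0.6, -0.4, -0.8]
opening: 0.698
side disc_case 0.98 [0.345  0.0622 0.0057] ramp -0.19991786070326592 0.06003497896017048
side disc_case 0.86 [ 0.6106 -0.1073  0.0107] ramp 0.0845661918322282 -0.07550439058442918
side disc_case 0.6 [ 0.2932 -0.2271 -0.0031] ramp -0.2157407225860781 -0.2334057596234437
side blade_box 0.81 [ 0.4892  0.0572 -0.0004] ramp -0.056238596634116886 0.0728715866099775
side stop 0.79 [ 0.6688 -0.0401  0.0197] ramp 0.1339708942312488 -0.0016270915510423582
scene disc_case 0.97 [ 0.6179 -0.1019  0.0108] ramp 0.09114565532986638 -0.06917844044847477
scene disc_case 0.83 [0.3488 0.0596 0.0014] ramp -0.19580574240058865 0.05795495188267259
scene disc_case 0.7 [ 0.2994 -0.2201 -0.0032] ramp -0.21038222966561665 -0.22574640258312847
scene blade_box 0.97 [0.4868 0.0582 0.0029] ramp -0.058696150810288644 0.07355534978518403
scene stop 0.75 [ 0.6686 -0.0385  0.0167] ramp 0.13366255694663973 -5.1214697629670125e-05
```

View pics/o7.png

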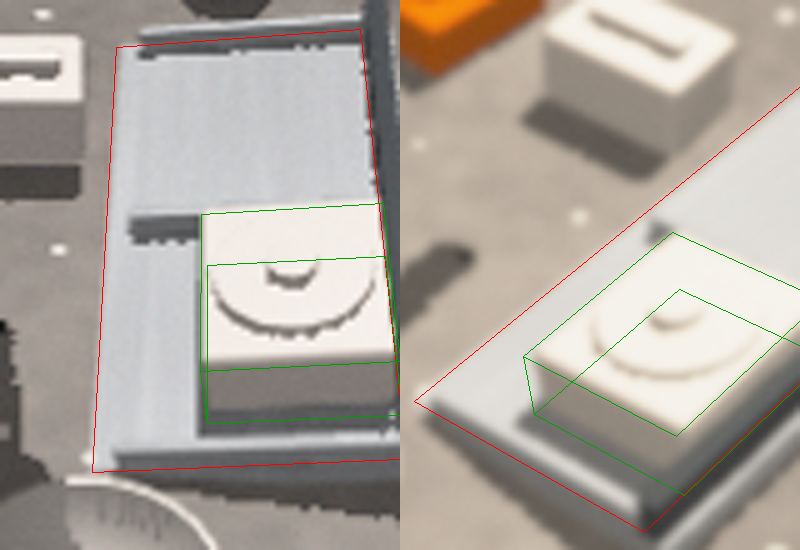

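```bash
python3 -c "
from bench import order; print(order.hand_in())"
```

```text
the job is handed in; nothing more can be done
None
```

I slid the white disc case up the right-hand lane until it met the stop bar, backed the arm clear and handed the job in at about 8 s. I pushed with the fingers held about 60 mm apart, and the case was never lifted.

**Stop bar:** the push force rose from almost nothing to about 11 N over the last few millimetres, as expected when the case meets the bar.

**Disc case:** in the side view the model drawn at the goal pose (ramp x = 0.092 m) lies on the case, square and flat. In the scene view the case sits about 3 mm farther uphill than that drawing, which I put down to calibration and ramp-fit error. The trained networks gave ramp x = 0.085 m (side) and 0.091 m (scene). All of these lie inside the 0.082–0.100 m window, but the side figure is close to its lower edge.

**Blade box:** measured within about 2 mm of where it started.

**Orange look-alike:** measured within about 5 mm of where it started, which is about the networks' accuracy. The arm never went near the pink one, though I made no final check of it beyond the networks still finding it in place.

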